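Find the high spot of a salvaged pulley on the run-out stand

ROBOT

A 7-joint arm with a two-finger parallel gripper is mounted at the origin on the work surface. World frame = base frame: x ahead of the robot, y to its left, z up, the work surface at z = 0. Lengths are in m, angles in degrees, forces in N, time in s.
With the tool pointing down it reaches from about 0.4 to 0.875 m from the base axis. Payload 6.5 kg.
Tool frame: the origin (TCP) lies midway between the tips of the shut fingers; the grasp point (between the pads) lies 19 mm behind it (pinch_z is the distance from the TCP to the grasp point, in m); z points along the fingers, y is the line along which they close (so a half turn about z gives the same grasp; the last joint's range is limited). The gripper opens to 85 mm and grips with 20 to 120 N. Pads are 22 mm wide; open, the fingers measure 114 mm over their backs; the gripper's body (76 mm by 85 mm) begins 54 mm behind the grasp point. The pads swing forward as they close: fully open they stand 13 mm farther back than shut.
Start: joints at [63.587, 30.733, -0.252, 88.115, 0.149, 61.152, -4.079], TCP at [0.25, -0.6, 0.231] pointing down, gripper open.
Joint ranges: [-154.64, 154.64], [-21.42, 123.67], [-72.66, 72.17], [13.99, 137.28], [-74.86, 254.86], [10.95, 109.41], [-158.01, 158.01]. Speed limits (degrees/s): [136.94, 136.94, 180, 180, 180, 180, 180].

INTERFACE

Orientations are given as [roll, pitch, yaw] about the fixed x, y, z axes, in that order (R = Rz(yaw) Ry(pitch) Rx(roll)).
In Python, from bench import read_state, snapshot, calibration, job_done, pinch_z gives the robot as it stands.
- The arm moves only by the tool servo_tool, never from a script. Its argument "commands" is a list of rows, each a list of 3 entries, a list of its own where there are three numbers: the turn, a rotation vector about the tool's x, y, z in units of 5 degrees (1.0 is 5 degrees), then the shift along the tool's x, y, z in m, then the finger opening in m, from 0 to 0.0854. In form: [[[wx, wy, wz], [dx, dy, dz], grip], ...]. A call has 1 to 12 rows; each row is the pose to reach, as a shift and turn from the pose commanded when the call began, along the tool's axes at that moment; what a row does not reach only later rows make up. A row lasts 1/12 s, in which the tool goes at most 41.7 mm and 7.16 degrees, less where a joint would pass 70% of its speed; a pose out of reach is approached as far as the arm can. A call with a gripper value outside its range is refused whole. The fingers move at their own pace and stop on an object; "newtons" is the grip in N (left out, the last holds). Time passes only in rows, so rows that repeat a pose let the fingers close. It gives the time, the measured TCP pose, the force, the opening and the grip force at its end, in the units of the state.
- read_state(): the state, without advancing time (a new reading comes with each control period).
- snapshot(name): name is "scene" or "top"; returns the picture (400x640x3 uint8, blue, green, red); there is no depth.
- calibration(name): a dict with "mtx" (3x3 intrinsics, pixels), "dist" ([k1, k2, p1, p2, k3] as OpenCV has them; the pictures are not rectified), "R" (3x3) and "t" (3): a world point X has camera coordinates R X + t. Camera axes: x right, y down, z forward; pixel columns grow to the right and rows downward; lengths in m; the calibration is good to about 2 mm. A picture is of the moment at which its call begins. calibration takes no time and is no camera call.
- job_done(): hands the job in; it is judged then, once.
The state is a dict: "t": time; "joints": joint angles; "dq": joint speeds; "joint_efforts": joint torques, N m; "tcp_pos": TCP position; "tool_rot": TCP orientation; "force": force on the tool from outside, world axes, zero at the start; "torque": the same for the moment, N m; "finger_gap": opening from 0.0 (shut) to 1.0 (fully open); "finger_force": force on a finger pad.
Only numpy, scipy, OpenCV 4.12 (cv2) and the standard library are available. Lean on these libraries where they do the work, as an engineer would, in place of code of your own. Each camera call takes 0.05 s, during which the arm holds its last target. There are 200 camera calls.

TASK

A scrap heat sink is lying in the way of the dial gauge's slide on the pulley test stand: put it in the black tray, then slide the gauge fully home so that its tip rides on the pulley's rim. Crank the pulley slowly all the way round to find the highest spot of its bulged rim (there is a second, smaller hump: do not be taken in by it), and leave it standing still, hands off, with the highest spot at the gauge tip, ready for marking. Do not knock the gauge, and leave the other parts on the bench where they lie.

Things in the scene. Friction and masses are not known exactly. Their poses are not given: they have to be found in the camera images.
- stand: Green test stand, fixed. Plate x -110 to 120, y -105 to 350, 12 mm thick; origin on the bench straight below the pulley's centre; z up. The spindle leans 25 degrees from vertical to the stand's -x (to the robot), in its x-z plane. On the +y side a flat steel slideway along y (x -85 to 60, y 90 to 340, top at 26 mm) bears the gauge slide. Column behind the pulley: x 35 to 110, 87 mm high
- pulley_centre (a point): Centre of the aluminium pulley, on the spindle axis at the middle of its 28 mm thickness, 135 mm above the stand's origin. Radius 80 mm but for two smooth humps of the rim, each about 40 to 55 degrees wide, at unknown angles, their tops about 130 degrees apart; one stands some 2 mm higher than the other
- pulley (a joint): Angle of the pulley about the spindle, rad, growing anticlockwise as seen looking down on its face; it turns without end either way. Its zero says nothing about the humps. A little stiff (0.12 N m: 2 to 4 N at the crank handle); it stays where it is left
- crank_grip (a point): Grip point on the red crank handle's centre line: round, 18 mm thick, 42 mm long, parallel to the spindle, free to revolve; 20 mm below its top, 22 mm above its foot. It circles the spindle at 55 mm radius, 50 mm above the pulley's centre along the spindle (crank arm's top at 26.5 mm, its nut's at 28.5 mm, pulley's face at 14 mm). The crank turns with the pulley, at an unknown angle to the humps
- slide_grip (a point): Middle of the upright black grip (round, 18 mm in diameter, 34 mm high, foot 48 mm and top 82 mm above the bench) at the front (-x) end of the gauge slide, 58 mm in front of the centre of the dial, which stands higher
- gauge_slide (a joint): Travel of the grey gauge slide along the stand's -y, towards the pulley, m: 0 = drawn right back, 0.115 = fully home on its stop. It takes 4 to 6 N and stays where it is left. Its block lies on the slideway, x -80 to 55 of the stand, 50 mm wide (y), 22 mm high; at 0 its centre is at y = 277.5 mm of the stand
- gauge: Dial gauge with its post, on the slide; origin on the slideway below the dial's centre, axes as the stand's. Round housing 58 mm across, dial up, top 147 mm above the bench; stem and sprung brass-tipped plunger point to -y at 135 mm height, the free tip 85 mm from the dial's centre; 12 mm post 45 mm behind (+x). With the slide home the tip bears on the rim all round
- gauge_dial (a point): Centre of the white dial face, 147 mm above the bench
- needle (a joint): Reading of the red needle, rad: 0 = plunger free, needle pointing to the stand's +x; it turns clockwise as seen from above, 0.4 rad for each mm that the plunger is pushed in (at most 10 mm). The higher the rim at the tip, the greater the reading
- heat_sink: Finned aluminium heat sink 56 mm (x, along its fins) by 36 mm (y) by 28 mm high, about about about about about about about about about about 130 g; origin at the centre of its underside. It stands flat on the slideway between the gauge slide and the pulley
- black_tray: Black open parts tray, fixed, 170 mm (x) by 140 mm (y) by 55 mm high, walls and floor 3 mm; origin at the centre of its underside; empty
- blue_tray: Blue tray of the same size and make, fixed, holding other scrap: not wanted
- transformer: Loose small transformer, 48 by 40 by 40 mm high, in front of the stand: leave alone
- capacitor: Loose blue can, 35 mm in diameter, 45 mm high, in front of the stand: leave alone
- screwdriver: Loose red cordless screwdriver lying along its x, about 210 by 42 by 44 mm high, in front of the slide: leave alone
- bearing: Loose ball bearing, 40 mm in diameter, 12 mm high, on the stand's plate behind the slideway: leave alone
- circuit_board: Loose circuit board, 110 by 85 mm, to the left of the stand: leave alone
- motor: Loose small electric motor standing on end, 28 mm in diameter, 34 mm high, in front of the stand: leave alone
There are look-alikes about, which are no part of the job. Leave any red look-alike of the heat_sink alone. What is shaped like the black_tray but purple is not meant.

How it is judged (in metres and radians):
On the way, in this order (a step that is already met when the one before it is completed fails the run):
1. the heat sink lies in the black tray, let go (x of heat_sink in the frame of black_tray between -0.08 and 0.08 m and y of heat_sink in the frame of black_tray between -0.065 and 0.065 m and z of heat_sink in the frame of black_tray below 0.045 m and contact force between the fingers and heat_sink below 0.1 N), for 0.1 s.
2. the gauge slide is fully home (value of joint gauge_slide above 0.112 m), for 0.2 s.
3. the highest spot of the rim is at the gauge tip and the pulley stands still (value of joint needle above 2.4 rad and value of joint gauge_slide above 0.112 m and velocity of joint pulley between -0.1 and 0.1 rad/s), for 0.2 s.
At the end, for the whole second after the job is handed in: The heat sink rests in the black tray; the gauge slide is within 3 mm of home; the needle reads over 2.4 rad (only within about 11 degrees of the highest spot) and the pulley stands still (under 0.05 rad/s) (x of heat_sink in the frame of black_tray between -0.08 and 0.08 m and y of heat_sink in the frame of black_tray between -0.065 and 0.065 m and z of heat_sink in the frame of black_tray below 0.045 m and linear speed of heat_sink below 0.02 m/s and value of joint gauge_slide above 0.112 m and value of joint needle above 2.4 rad and velocity of joint pulley between -0.05 and 0.05 rad/s); the robot touches nothing.
It fails at once if the pulley is spun fast (over 5 rad/s, nearly a turn a second) (velocity of joint pulley above 5 rad/s or velocity of joint pulley below -5 rad/s).
It fails at once if the gauge is knocked (over 15 N from the robot on the dial, its post or plunger) (contact force between any of the arm, the fingers and gauge above 15 N).
It fails at once if a bystander is pushed more than 30 mm (distance of any of transformer, capacitor, screwdriver, bearing, circuit_board, motor from where it was at the start of the episode above 0.03 m).
It also fails if it takes over 72 s, if anything falls off the work surface, if the arm or the gripper's body presses on something with over 40 N, if the wrist force passes 120 N, or if a joint passes its speed limit or range.

## Working session

There is one attempt and no reset: what is moved stays moved. The work goes in short steps, Python scripts to look and compute and a tool call to move; the robot and the scene stay as the last step left them, time stands still between calls to the robot, and variables do not carry over. Pictures are saved under pics/ and viewed, at most 13 in all, crops included, and the job is handed in when it is done.

Besides the shell and the picture viewer there is one more tool, called after "Emit:" as name([rows], argument=value, ...), one row to a line, values as JSON. servo_tool: Moves the arm, as the interface text tells. Its arguments: {"type":"object","properties":{"commands":{"type":"array"},"newtons":{"type":"number"}},"required":["commands"]}

```bash
ls; mkdir -p pics
python3 - <<'E'
from bench import *
import cv2
for n in("scene","top"):
    cv2.imwrite(f"pics/{n}0.png",snapshot(n)); c=calibration(n); print(n,c)
print(read_state(), pinch_z)
E
```

```text
pics
scene {'mtx': array([[419.63385488,   0.        , 316.70468906],
       [  0.        , 419.63385488, 201.95149657],
       [  0.        ,   0.        ,   1.        ]]), 'dist': array([-0.10910861,  0.        ,  0.        ,  0.        ,  0.        ]), 'R': array([[-0.41994167,  0.90752171,  0.00730373],
       [ 0.67733782,  0.31876366, -0.6630258 ],
       [-0.60403847, -0.27348507, -0.74856091]]), 't': array([ 0.29901143, -0.26007829,  1.60568174])}
top {'mtx': array([[369.40839328,   0.        , 322.49361222],
       [  0.        , 369.40839328, 198.96605679],
       [  0.        ,   0.        ,   1.        ]]), 'dist': array([0.0029241, 0.       , 0.       , 0.       , 0.       ]), 'R': array([[-0.02320665, -0.99959569, -0.01642878],
       [-0.99257329,  0.02500027, -0.11905143],
       [ 0.11941402,  0.01354399, -0.99275216]]), 't': array([-0.04585278,  0.56597032,  1.35910587])}
{'t': 0.1, 'joints': array([63.58709543, 30.773232  , -0.25407584, 88.16494434,  0.14876713,
       61.15091368, -4.07902068]), 'dq': array([ 0.002487  , -0.09000359, -0.09073386, -0.21052415, -0.08348739,
        0.03610203,  0.00370831]), 'joint_efforts': array([ 2.48329270e-03, -5.84566069e+01,  1.05167493e+00, -2.59772640e+01,
        1.25657284e-02,  4.57944188e-03,  2.99899830e-05]), 'tcp_pos': array([ 0.24977027, -0.59948649,  0.2305005 ]), 'tool_rot': array([-1.79911478e+02,  6.51060834e-03,  2.26241735e+01]), 'force': array([ 0.37712136, -0.13863307,  0.30704605]), 'torque': array([-0.01600598, -0.02418205, -0.00897492]), 'finger_force': 0.0, 'finger_gap': 1.0009136519262318} 0.0187
```

View pics/scene0.png

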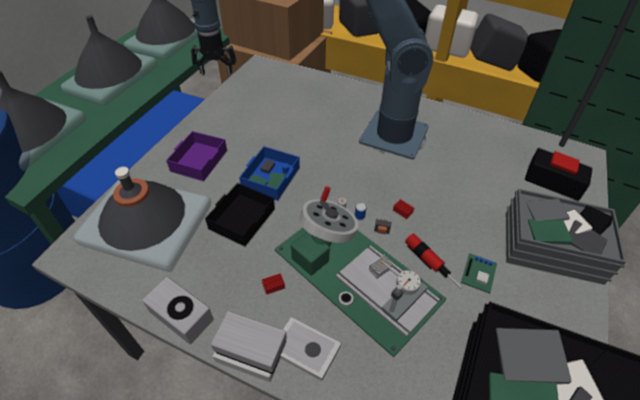

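View pics/top0.png

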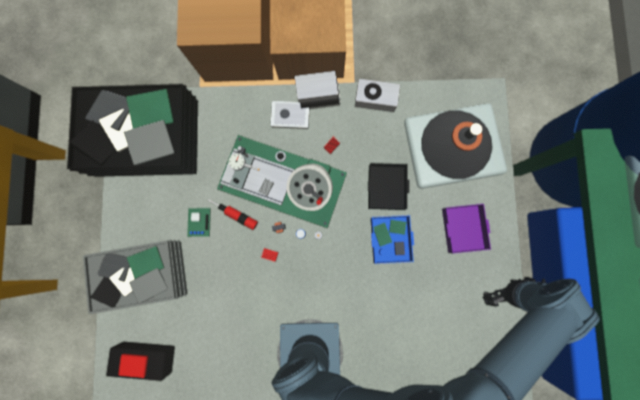

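Run:
```python
import cv2
a=cv2.imread("pics/top0.png")[130:232,210:360]; cv2.imwrite("pics/t1.png",cv2.resize(a,None,fx=5,fy=5,interpolation=cv2.INTER_CUBIC))
a=cv2.imread("pics/scene0.png")[180:355,270:450]; cv2.imwrite("pics/s1.png",cv2.resize(a,None,fx=3.4,fy=3.4,interpolation=cv2.INTER_CUBIC))
```

```text
(no output)
```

View pics/t1.png

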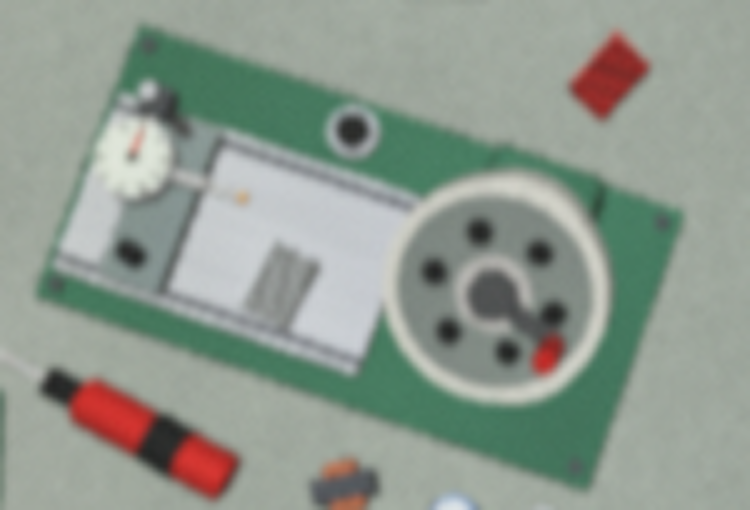

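View pics/s1.png

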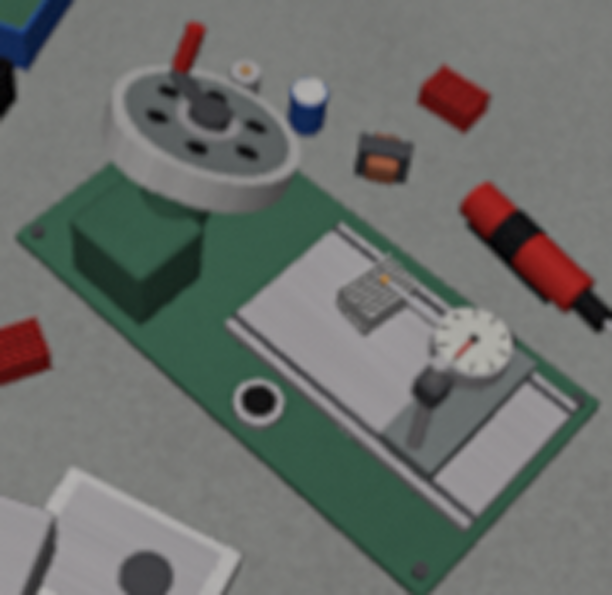

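```bash
cat > h.py <<'E'
import numpy as np, cv2
from bench import *
from scipy.optimize import least_squares
from scipy.spatial.transform import Rotation as Ro
C={n:calibration(n) for n in("scene","top")}
def ray(n,uv):
    c=C[n]; p=cv2.undistortPoints(np.array([[uv]],float),c["mtx"],c["dist"])[0,0]
    d=c["R"].T@np.array([p[0],p[1],1]); return -c["R"].T@c["t"],d
def at(n,uv,z):
    o,d=ray(n,uv); return o+d*(z-o[2])/d[2]
def proj(n,X):
    c=C[n]; return cv2.projectPoints(np.array(X,float).reshape(-1,3),cv2.Rodrigues(c["R"])[0],c["t"],c["mtx"],c["dist"])[0][:,0]
def T(uv): return (uv[0]/5+210-.4,uv[1]/5+130-.4)
def S(uv): return (uv[0]/3.4+270-.35,uv[1]/3.4+180-.35)
def stand(X):  # stand->world
    s=np.load("stand.npy"); c,w=np.cos(s[2]),np.sin(s[2]); X=np.atleast_2d(X)
    return np.c_[s[0]+c*X[:,0]-w*X[:,1],s[1]+w*X[:,0]+c*X[:,1],X[:,2]]
def inv(P):
    s=np.load("stand.npy"); c,w=np.cos(s[2]),np.sin(s[2]); x,y=P[0]-s[0],P[1]-s[1]; return np.array([c*x+w*y,-w*x+c*y,P[2]])
E
python3 - <<'E'
from h import *
np.set_printoptions(precision=4,suppress=True)
m=np.array([[.12,.35],[.12,-.105],[-.11,-.105],[-.11,.35]])
pt=[(142,25),(683,212),(590,490),(38,297)]
W=np.array([at("top",T(p),.012)[:2] for p in pt])
W2=[at("scene",S((18,237)),.012)[:2],at("scene",S((598,403)),.012)[:2],at("scene",S((425,597)),.012)[:2]]
M=np.r_[m,m[[1,3,0]]];D=np.r_[W,W2]
f=lambda s:(np.c_[s[0]+np.cos(s[2])*M[:,0]-np.sin(s[2])*M[:,1],s[1]+np.sin(s[2])*M[:,0]+np.cos(s[2])*M[:,1]]-D).ravel()
r=least_squares(f,[.6,0,0]);np.save("stand.npy",r.x);print(r.x,np.degrees(r.x[2]));print(f(r.x).reshape(-1,2))
print("dial",inv(at("top",T((133,155)),.147)),inv(at("scene",S((472,343)),.147)))
print("grip",inv(at("top",T((130,250)),.082)))
print("sinktop corners",[inv(at("top",T(p),.054)) for p in[(275,243),(320,263),(290,333),(245,310)]])
print("sink scene",[inv(at("scene",S(p),.054)) for p in[(338,297),(372,312),(415,280),(382,257)]])
print("crank handle top crop centre",inv(at("top",T((548,355)),.19)), proj("top",stand([[0,0,.135]]))-[210,130])
print("tray",[at("top",p,.055) for p in[(369,164),(407,164),(408,207),(370,209),(388.5,186)]])
E
```

```text
[ 0.5966 -0.017  -0.3606] -20.66290906988431
[[ 0.0024  0.0018]
 [ 0.0021 -0.0044]
 [-0.0009 -0.0003]
 [ 0.0009  0.0033]
 [-0.0019 -0.0043]
 [-0.0039  0.0038]
 [ 0.0013  0.0001]]
dial [0.0013 0.2742 0.147 ] [0.0047 0.2739 0.147 ]
grip [-0.0575  0.2715  0.082 ]
sinktop corners [array([-0.0145,  0.1787,  0.054 ]), array([-0.0176,  0.1415,  0.054 ]), array([-0.0746,  0.1444,  0.054 ]), array([-0.0694,  0.1822,  0.054 ])]
sink scene [array([-0.0083,  0.1483,  0.054 ]), array([-0.0171,  0.1767,  0.054 ]), array([-0.0656,  0.1817,  0.054 ]), array([-0.0637,  0.1482,  0.054 ])]
crank handle top crop centre [-0.0405 -0.0512  0.19  ] [[99.6777 56.8042]]
tray [array([ 0.6896, -0.237 ,  0.055 ]), array([ 0.6858, -0.3787,  0.055 ]), array([ 0.5243, -0.3743,  0.055 ]), array([ 0.5204, -0.2343,  0.055 ]), array([ 0.6044, -0.3061,  0.055 ])]
```

```bash
cat >> h.py <<'E'
a=np.radians(25)
def R0():
    s=np.load("stand.npy")[2]
    L=np.array([[-np.cos(a),0,-np.sin(a)],[0,1,0],[np.sin(a),0,-np.cos(a)]]).T
    return Ro.from_euler("z",s).as_matrix()@L
def now():
    s=read_state(); return np.array(s["tcp_pos"]),Ro.from_euler("xyz",s["tool_rot"],degrees=True).as_matrix(),s
def plan(*targets,R=None):
    np.set_printoptions(precision=4,suppress=True)
    p,Rn,s=now(); R=R0() if R is None else R
    w=Ro.from_matrix(Rn.T@R).as_rotvec(degrees=True)/5
    print("t",s["t"],"tcp",p,"stand",inv(p),"J",s["joints"],"F",s["force"],"gap",s["finger_gap"],"\nturn",w)
    for t in targets: print("  to",np.array(t),"shift",Rn.T@(np.array(t)-p))
E
python3 - <<'E'
from h import *
g=stand([[-.053,.162,.034],[-.053,.162,.034]])[0]
tz=R0()[:,2]; print(g,R0())
plan([.42,-.25,.36],[.58,.10,.3],g-tz*.09,g)
E
```

```text
[0.60414965 0.15332434 0.034     ] [[-0.84800742  0.3528692   0.39543235]
 [ 0.31980811  0.93567266 -0.14912897]
 [-0.42261826  0.         -0.90630779]]
t 0.1 tcp [ 0.2498 -0.5995  0.2305] stand [-0.1189 -0.6674  0.2305] J [63.5871 30.7732 -0.2541 88.1649  0.1488 61.1509 -4.079 ] F [ 0.3771 -0.1386  0.307 ] gap 1.0009136519262318 
turn [ -5.9529  -2.3784 -26.8056]
  to [ 0.42 -0.25  0.36] shift [ 0.2916 -0.2573 -0.1291]
  to [0.58 0.1  0.3 ] shift [ 0.5739 -0.5187 -0.0688]
  to [0.5686 0.1667 0.1156] shift [ 0.589  -0.5845  0.1158]
  to [0.6041 0.1533 0.034 ] shift [ 0.6167 -0.5583  0.1973]
```

Emit:
servo_tool([
  [[-0.5,-0.2,-1.4],[0.02,-0.02,-0.03],0.07],
  [[-1,-0.4,-2.8],[0.05,-0.04,-0.06],0.07],
  [[-1.5,-0.6,-4.2],[0.08,-0.06,-0.08],0.07],
  [[-1.5,-0.6,-5.6],[0.1,-0.09,-0.11],0.07],
  [[-2,-0.8,-7],[0.13,-0.11,-0.13],0.07],
  [[-2,-0.8,-8.4],[0.16,-0.13,-0.13],0.07],
  [[-2,-0.8,-9.8],[0.19,-0.16,-0.13],0.07],
  [[-2.5,-1,-11],[0.21,-0.18,-0.13],0.07],
  [[-2.5,-1,-12],[0.24,-0.21,-0.13],0.07],
  [[-3,-1.2,-13],[0.27,-0.23,-0.13],0.07],
  [[-3,-1.2,-14],[0.29,-0.257,-0.13],0.07],
  [[-3,-1.2,-14],[0.29,-0.257,-0.13],0.07],
])

```text
t: 1.1
tcp_pos: [0.4209, -0.2443, 0.3612]
tool_rot: [171.6, 12.6, 92.9]
force: [0.9, 0.1, 0.5]
finger_gap: 0.822
finger_force: 0.0
```

Run:
```python
from h import *
g=stand([[-.053,.162,.034]])[0]
tz=R0()[:,2]
plan([.56,.12,.32],g-tz*.15)
```

```text
t 1.1 tcp [ 0.4209 -0.2443  0.3612] stand [-0.0841 -0.2747  0.3612] J [ 42.8095   0.2034 -23.5955 111.9114  10.2413  55.6821  18.1873] F [0.9076 0.065  0.5046] gap 0.8217074970268419 
turn [ -2.7921  -1.2578 -12.6745]
  to [0.56 0.12 0.32] shift [ 0.3572  0.1612 -0.0144]
  to [0.5448 0.1757 0.1699] shift [0.445  0.1295 0.1164]
```

Emit:
servo_tool([
  [[-0.3,-0.1,-1.3],[0.035,0.016,0],0.07],
  [[-0.6,-0.2,-2.6],[0.07,0.032,0],0.07],
  [[-0.9,-0.4,-3.9],[0.105,0.048,0],0.07],
  [[-1.2,-0.5,-5.2],[0.14,0.064,-0.01],0.07],
  [[-1.5,-0.6,-6.5],[0.175,0.08,-0.01],0.07],
  [[-1.8,-0.8,-7.8],[0.21,0.095,-0.014],0.07],
  [[-2,-0.9,-9.1],[0.245,0.11,-0.014],0.07],
  [[-2.3,-1,-10.4],[0.28,0.125,-0.014],0.07],
  [[-2.6,-1.2,-11.7],[0.315,0.14,-0.014],0.07],
  [[-2.8,-1.26,-12.67],[0.35,0.16,-0.014],0.07],
  [[-2.8,-1.26,-12.67],[0.38,0.15,0.02],0.07],
  [[-2.8,-1.26,-12.67],[0.41,0.14,0.05],0.07],
])

```text
t: 2.1
tcp_pos: [0.5524, 0.1457, 0.2486]
tool_rot: [179.8, 25.2, 158.4]
force: [0.6, -1.2, -0.1]
finger_gap: 0.822
finger_force: 0.0
```

Run:
```python
from h import *
g=stand([[-.053,.162,.034]])[0]
tz=R0()[:,2]
plan(g-tz*.07,g)
```

```text
t 2.1 tcp [0.5524 0.1457 0.2486] stand [-0.0987  0.1366  0.2486] J [  6.1781  18.8709 -43.5979 114.338   48.4431  47.2423   1.623 ] F [ 0.5918 -1.1627 -0.0678] gap 0.8218208915877175 
turn [-0.04    0.0331 -0.1678]
  to [0.5765 0.1638 0.0974] shift [0.05   0.0251 0.1436]
  to [0.6041 0.1533 0.034 ] shift [0.0502 0.0254 0.2136]
```

Emit:
servo_tool([
  [[0,0,-0.17],[0.02,0.01,0.03],0.07],
  [[0,0,-0.17],[0.04,0.02,0.06],0.07],
  [[0,0,-0.17],[0.05,0.025,0.09],0.07],
  [[0,0,-0.17],[0.05,0.025,0.12],0.07],
  [[0,0,-0.17],[0.05,0.025,0.14],0.07],
  [[0,0,-0.17],[0.05,0.025,0.165],0.07],
  [[0,0,-0.17],[0.05,0.025,0.165],0.07],
  [[0,0,-0.17],[0.05,0.025,0.165],0.07],
])

```text
t: 2.77
tcp_pos: [0.5822, 0.1576, 0.0769]
tool_rot: [-179.5, 24.9, 159.5]
force: [-0.6, -0.1, -0.3]
finger_gap: 0.82
finger_force: 0.0
```

Run:
```python
from h import *
g=stand([[-.053,.162,.034]])[0]
plan(g)
im=snapshot("scene")[210:330,320:460]; cv2.imwrite("pics/s2.png",cv2.resize(im,None,fx=5,fy=5,interpolation=cv2.INTER_CUBIC))
```

```text
t 2.7667 tcp [0.5822 0.1576 0.0769] stand [-0.075   0.1582  0.0769] J [ -4.9247  37.4    -31.9226 115.9242  74.3888  39.3231 -23.0517] F [-0.5998 -0.0702 -0.3159] gap 0.8204602596358473 
turn [-0.0949 -0.0131  0.0238]
  to [0.6041 0.1533 0.034 ] shift [-0.0019  0.0042  0.0481]
```

View pics/s2.png

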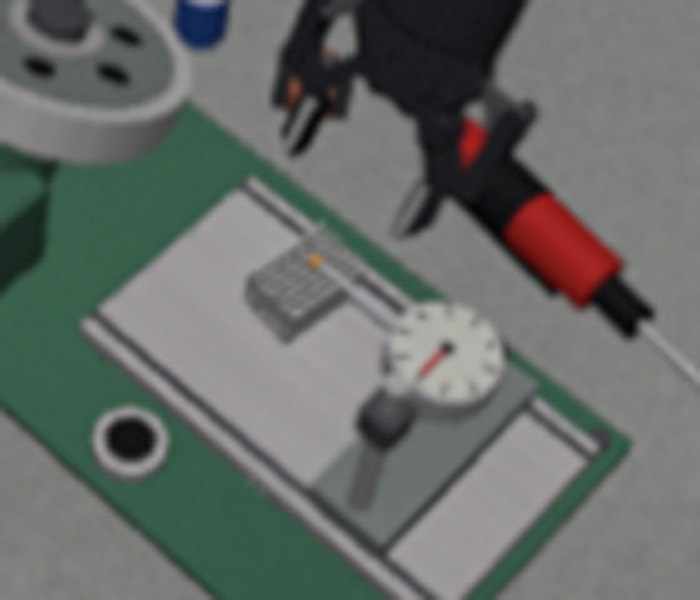

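Emit:
servo_tool([
  [[0,0,0],[-0.002,0.004,0.02],0.07],
  [[0,0,0],[-0.002,0.004,0.035],0.07],
  [[0,0,0],[-0.002,0.004,0.048],0.07],
  [[0,0,0],[-0.002,0.004,0.048],0.07],
  [[0,0,0],[-0.002,0.004,0.048],0.02],
  [[0,0,0],[-0.002,0.004,0.048],0.02],
  [[0,0,0],[-0.002,0.004,0.048],0.02],
  [[0,0,0],[-0.002,0.004,0.048],0.02],
  [[0,0,0],[-0.002,0.004,0.048],0.02],
  [[0,0,0],[-0.002,0.004,0.048],0.02],
  [[0,0,0],[-0.002,0.004,0.048],0.02],
], newtons=40)

```text
t: 3.73
tcp_pos: [0.6054, 0.1553, 0.0372]
tool_rot: [-179.7, 25.1, 159.5]
force: [-3.0, -0.5, 6.1]
finger_gap: 0.415
finger_force: 39.2
```

Run:
```python
from h import *
p,R,s=now()
tray=np.array([.604,-.306,0])
plan(p+[-.02,.0,.2], [.46,-.03,.30],[.46,-.25,.25],tray+[-.012,.0,.12],tray+[-.012,.0,.023])
```

```text
t 3.7333 tcp [0.6054 0.1553 0.0372] stand [-0.0526  0.1643  0.0372] J [ -5.8934  42.5294 -29.1634 113.5568  80.2288  37.7235 -26.7804] F [-3.0322 -0.4513  6.1217] gap 0.415437288256316 
turn [-0.0443  0.0294  0.0271]
  to [0.5854 0.1553 0.2372] shift [-0.068  -0.0079 -0.189 ]
  to [ 0.46 -0.03  0.3 ] shift [-0.0472 -0.2258 -0.267 ]
  to [ 0.46 -0.25  0.25] shift [-0.0957 -0.4315 -0.1879]
  to [ 0.592 -0.306  0.12 ] shift [-0.1702 -0.4368 -0.0094]
  to [ 0.592 -0.306  0.023] shift [-0.129  -0.4364  0.0784]
```

Emit:
servo_tool([
  [[0,0,0],[0,0,-0.03],0.02],
  [[0,0,0],[0,0,-0.06],0.02],
  [[0,0,0],[-0.01,0,-0.1],0.02],
  [[0,0,0],[-0.03,0,-0.14],0.02],
  [[0,0,0],[-0.05,-0.02,-0.18],0.02],
  [[0,0,0],[-0.06,-0.05,-0.21],0.02],
  [[0,0,0],[-0.06,-0.08,-0.24],0.02],
  [[0,0,0],[-0.06,-0.11,-0.267],0.02],
  [[0,0,0],[-0.05,-0.15,-0.267],0.02],
  [[0,0,0],[-0.05,-0.19,-0.267],0.02],
  [[0,0,0],[-0.05,-0.225,-0.267],0.02],
  [[0,0,0],[-0.05,-0.25,-0.267],0.02],
])

```text
t: 4.73
tcp_pos: [0.4507, -0.0577, 0.3002]
tool_rot: [-179.4, 25.1, 159.4]
force: [0.5, -0.8, -2.1]
finger_gap: 0.416
finger_force: 41.0
```

Run:
```python
from h import *
tray=np.array([.604,-.306,0])
plan([.46,-.25,.25],tray+[-.012,.0,.14],tray+[-.012,.0,.023])
```

```text
t 4.7333 tcp [ 0.4507 -0.0577  0.3002] stand [-0.1221 -0.0896  0.3002] J [ 33.3299  -5.4443 -37.2388 128.1557  13.5958  34.2679  55.019 ] F [ 0.5398 -0.822  -2.0546] gap 0.41596615926719854 
turn [-0.1146  0.0201  0.0054]
  to [ 0.46 -0.25  0.25] shift [-0.0479 -0.1759  0.0797]
  to [ 0.592 -0.306  0.14 ] shift [-0.131  -0.1802  0.2402]
  to [ 0.592 -0.306  0.023] shift [-0.0814 -0.1791  0.3461]
```

Emit:
servo_tool([
  [[0,0,0],[-0.01,-0.04,0.01],0.02],
  [[0,0,0],[-0.02,-0.08,0.03],0.02],
  [[0,0,0],[-0.03,-0.11,0.05],0.02],
  [[0,0,0],[-0.05,-0.14,0.07],0.02],
  [[0,0,0],[-0.07,-0.17,0.1],0.02],
  [[0,0,0],[-0.09,-0.18,0.13],0.02],
  [[0,0,0],[-0.11,-0.18,0.16],0.02],
  [[0,0,0],[-0.125,-0.18,0.19],0.02],
  [[0,0,0],[-0.13,-0.18,0.22],0.02],
  [[0,0,0],[-0.13,-0.18,0.24],0.02],
  [[0,0,0],[-0.13,-0.18,0.24],0.02],
  [[0,0,0],[-0.13,-0.18,0.24],0.02],
])

```text
t: 5.73
tcp_pos: [0.5942, -0.3, 0.138]
tool_rot: [-179.6, 24.9, 159.5]
force: [-0.4, 0.1, -1.4]
finger_gap: 0.414
finger_force: 41.0
```

Run:
```python
from h import *
tray=np.array([.604,-.306,0])
plan(tray+[-.012,.0,.023])
im=snapshot("top")[130:250,320:470]; cv2.imwrite("pics/t3.png",cv2.resize(im,None,fx=4,fy=4,interpolation=cv2.INTER_CUBIC))
```

```text
t 5.7333 tcp [ 0.5942 -0.3     0.138 ] stand [ 0.0977 -0.2656  0.138 ] J [ 33.47    29.553  -12.8713 111.693   20.7313  15.3168  74.2004] F [-0.3875  0.0933 -1.3684] gap 0.4135555530636488 
turn [-0.0607 -0.0217  0.0347]
  to [ 0.592 -0.306  0.023] shift [ 0.0484 -0.0057  0.1044]
```

View pics/t3.png

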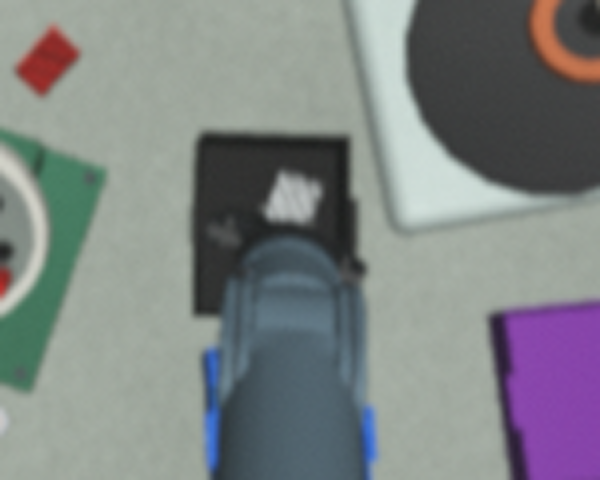

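Emit:
servo_tool([
  [[0,0,0],[0.01,-0.005,0.03],0.02],
  [[0,0,0],[0.025,-0.005,0.06],0.02],
  [[0,0,0],[0.037,-0.005,0.08],0.02],
  [[0,0,0],[0.048,-0.005,0.104],0.02],
  [[0,0,0],[0.048,-0.005,0.104],0.02],
  [[0,0,0],[0.048,-0.005,0.104],0.02],
  [[0,0,0],[0.048,-0.005,0.104],0.055],
  [[0,0,0],[0.048,-0.005,0.104],0.055],
  [[0,0,0],[0.048,-0.005,0.104],0.055],
  [[0,0,0],[0.048,-0.005,0.104],0.055],
  [[0,0,0],[0.048,-0.005,0.104],0.055],
])

```text
t: 6.7
tcp_pos: [0.5945, -0.3074, 0.0264]
tool_rot: [-179.5, 25.2, 159.5]
force: [1.0, 0.2, -0.8]
finger_gap: 0.641
finger_force: 0.0
```

Run:
```python
from h import *
plan([.46,-.25,.25])
```

```text
t 6.7 tcp [ 0.5945 -0.3074  0.0264] stand [ 0.1006 -0.2725  0.0264] J [ 40.1842  42.5661 -20.7792 112.2106  82.8623  11.3721  16.914 ] F [ 0.9955  0.2006 -0.8407] gap 0.640778772341151 
turn [-0.0793  0.0412  0.0245]
  to [ 0.46 -0.25  0.25] shift [ 0.037   0.0045 -0.2646]
```

Emit:
servo_tool([
  [[0,0,0],[0,0,-0.03],0.055],
  [[0,0,0],[0.01,0,-0.07],0.055],
  [[0,0,0],[0.01,0,-0.11],0.055],
  [[0,0,0],[0.01,0,-0.15],0.055],
  [[0,0,0],[0.01,0.01,-0.19],0.055],
  [[0,0,0],[0.01,0.03,-0.22],0.055],
  [[0,0,0],[0.01,0.06,-0.25],0.05],
  [[0,0,0],[0.01,0.09,-0.27],0.05],
  [[0,0,0],[0.01,0.13,-0.28],0.05],
  [[0,0,0],[0.01,0.17,-0.28],0.05],
  [[0,0,0],[0.01,0.21,-0.28],0.05],
  [[0,0,0],[0.01,0.25,-0.28],0.05],
])

```text
t: 7.7
tcp_pos: [0.5634, -0.0247, 0.2737]
tool_rot: [-179.5, 25.2, 159.5]
force: [0.8, -0.3, 0.6]
finger_gap: 0.58
finger_force: 0.0
```

Run:
```python
from h import *
im=snapshot("top");print(im[186,388], )
cv2.imwrite("pics/t4.png",im)
g=stand([[-.058,.273,.056]])[0]; tz=R0()[:,2]
plan(g-tz*.2,g-tz*.05,g)
```

```text
[185 186 181]
t 7.75 tcp [ 0.5663 -0.0119  0.2749] stand [-0.0301 -0.006   0.2749] J [ 39.3323  16.341  -57.3419 116.1845  44.4743  41.2926  24.9929] F [2.7408 6.5957 2.5122] gap 0.5835799504037599 
turn [0.0767 0.0629 0.1499]
  to [0.5596 0.2888 0.2373] shift [ 0.1141  0.2806 -0.0122]
  to [0.6189 0.2664 0.1013] shift [0.115  0.2796 0.1378]
  to [0.6386 0.2589 0.056 ] shift [0.1152 0.2792 0.1878]
```

Emit:
servo_tool([
  [[0,0,0],[0.015,0.03,-0.01],0.045],
  [[0,0,0],[0.03,0.06,-0.02],0.045],
  [[0,0,0],[0.045,0.09,-0.02],0.045],
  [[0,0,0],[0.06,0.12,-0.02],0.045],
  [[0,0,0],[0.075,0.155,-0.02],0.045],
  [[0,0,0],[0.09,0.19,-0.02],0.045],
  [[0,0,0],[0.105,0.22,-0.02],0.045],
  [[0,0,0],[0.115,0.25,-0.01],0.045],
  [[0,0,0],[0.115,0.27,0.0],0.045],
  [[0,0,0],[0.115,0.28,0.02],0.045],
  [[0,0,0],[0.115,0.28,0.04],0.045],
  [[0,0,0],[0.115,0.28,0.04],0.045],
])

```text
t: 8.75
tcp_pos: [0.5797, 0.2643, 0.1824]
tool_rot: [-179.3, 24.9, 159.5]
force: [0.5, -1.1, -0.2]
finger_gap: 0.528
finger_force: 0.0
```

Run:
```python
from h import *
g=stand([[-.058,.273,.056]])[0]; tz=R0()[:,2]
plan(g-tz*.05,g)
```

```text
t 8.75 tcp [0.5797 0.2643 0.1824] stand [-0.115   0.2572  0.1824] J [ -3.2561  36.359  -49.7901 105.187   63.3993  58.2961 -15.3387] F [ 0.4832 -1.0547 -0.2272] gap 0.5278136266485024 
turn [-0.1197 -0.0278  0.0383]
  to [0.6189 0.2664 0.1013] shift [0.0015 0.0167 0.0885]
  to [0.6386 0.2589 0.056 ] shift [0.0014 0.0173 0.1385]
```

Emit:
servo_tool([
  [[-0.12,0,0],[0.001,0.017,0.02],0.045],
  [[-0.12,0,0],[0.001,0.017,0.05],0.045],
  [[-0.12,0,0],[0.001,0.017,0.08],0.045],
  [[-0.12,0,0],[0.001,0.017,0.088],0.045],
  [[-0.12,0,0],[0.001,0.017,0.088],0.045],
  [[-0.12,0,0],[0.001,0.017,0.088],0.045],
])

```text
t: 9.25
tcp_pos: [0.6198, 0.269, 0.1067]
tool_rot: [179.8, 25.0, 159.5]
force: [-0.2, 0.0, 0.2]
finger_gap: 0.527
finger_force: 0.0
```

Run:
```python
from h import *
g=stand([[-.058,.273,.056]])[0]
plan(g)
im=snapshot("scene")[210:330,330:470]; cv2.imwrite("pics/s3.png",cv2.resize(im,None,fx=5,fy=5,interpolation=cv2.INTER_CUBIC))
```

```text
t 9.25 tcp [0.6198 0.269  0.1067] stand [-0.0792  0.2758  0.1067] J [ -5.7204  44.603  -44.735  102.7565  71.7323  54.1044 -19.6775] F [-0.1948  0.0225  0.2229] gap 0.5270840445563267 
turn [0.0597 0.009  0.0236]
  to [0.6386 0.2589 0.056 ] shift [ 0.0023 -0.003   0.0549]
```

View pics/s3.png

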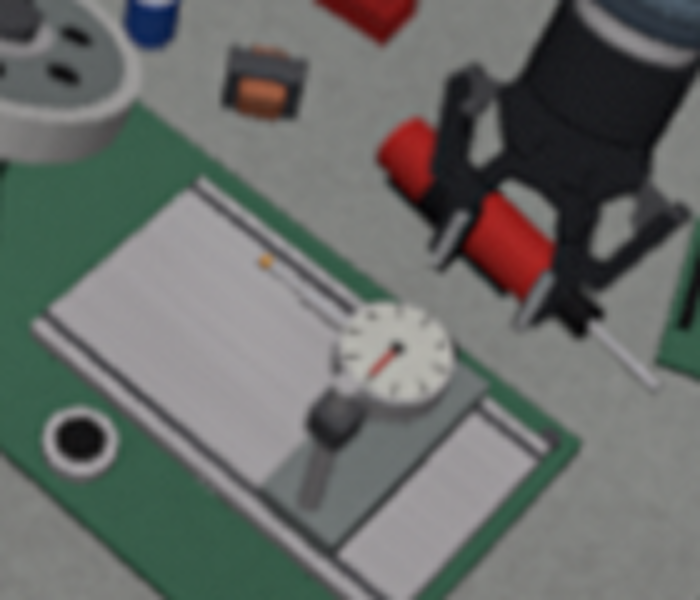

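Emit:
servo_tool([
  [[0,0,0],[0.002,-0.003,0.02],0.045],
  [[0,0,0],[0.002,-0.003,0.04],0.045],
  [[0,0,0],[0.002,-0.003,0.055],0.045],
  [[0,0,0],[0.002,-0.003,0.055],0.045],
  [[0,0,0],[0.002,-0.003,0.055],0.005],
  [[0,0,0],[0.002,-0.003,0.055],0.005],
  [[0,0,0],[0.002,-0.003,0.055],0.005],
  [[0,0,0],[0.002,-0.003,0.055],0.005],
  [[0,0,0],[0.002,-0.003,0.055],0.005],
  [[0,0,0],[0.002,-0.003,0.055],0.005],
], newtons=25)

```text
t: 10.13
tcp_pos: [0.6392, 0.2597, 0.056]
tool_rot: [179.7, 25.1, 159.5]
force: [-3.6, -0.3, 7.5]
finger_gap: 0.199
finger_force: 25.1
```

Run:
```python
from h import *
p,R,s=now()
plan(p+stand([[0,-.118,0]])[0]-stand([[0,0,0]])[0])
```

```text
t 10.1333 tcp [0.6392 0.2597 0.056 ] stand [-0.0578  0.2739  0.056 ] J [ -6.3417  49.3914 -41.5564 101.6803  76.864   51.3304 -22.3042] F [-3.6444 -0.2626  7.4676] gap 0.19901643494379326 
turn [0.0736 0.0202 0.0296]
  to [0.5975 0.1493 0.056 ] shift [ 0.0003 -0.118  -0.0008]
```

Emit:
servo_tool([
  [[0,0,0],[0,-0.01,-0.002],0.005],
  [[0,0,0],[0,-0.025,-0.002],0.005],
  [[0,0,0],[0,-0.04,-0.002],0.005],
  [[0,0,0],[0,-0.055,-0.002],0.005],
  [[0,0,0],[0,-0.07,-0.002],0.005],
  [[0,0,0],[0,-0.085,-0.002],0.005],
  [[0,0,0],[0,-0.097,-0.002],0.005],
  [[0,0,0],[0,-0.107,-0.002],0.005],
  [[0,0,0],[0,-0.113,-0.002],0.005],
  [[0,0,0],[0,-0.117,-0.002],0.005],
  [[0,0,0],[0,-0.118,-0.002],0.005],
  [[0,0,0],[0,-0.118,-0.002],0.005],
])

```text
t: 11.13
tcp_pos: [0.5994, 0.1561, 0.0565]
tool_rot: [179.0, 24.9, 159.7]
force: [17.6, 17.3, -23.9]
finger_gap: 0.201
finger_force: 26.2
```

Run:
```python
from h import *
plan()
```

```text
t 11.1333 tcp [0.5994 0.1561 0.0565] stand [-0.0584  0.1629  0.0565] J [  3.003   43.2475 -40.4572 114.5125  82.781   43.1413 -25.7008] F [ 17.566   17.3093 -23.9071] gap 0.20057392290470422 
turn [ 0.233  -0.0119  0.059 ]
```

Emit:
servo_tool([
  [[0,0,0],[0,0,0],0.005],
  [[0,0,0],[0,0,0],0.005],
  [[0,0,0],[0,0.006,0],0.045],
  [[0,0,0],[0,0.006,0],0.045],
  [[0,0,0],[0,0.006,0],0.045],
  [[0,0,0],[0,0.006,0],0.045],
  [[0,0,0],[0,0.006,-0.03],0.045],
  [[0,0,0],[0,0.006,-0.06],0.045],
  [[0,0,0],[0,0.006,-0.1],0.045],
  [[0,0,0],[0,0.006,-0.14],0.045],
  [[0,0,0],[0,0.006,-0.17],0.045],
  [[0,0,0],[0,0.006,-0.17],0.045],
])

```text
t: 12.13
tcp_pos: [0.5316, 0.1809, 0.2154]
tool_rot: [179.6, 25.4, 159.5]
force: [1.2, 0.5, -0.3]
finger_gap: 0.523
finger_force: 0.0
```

Run:
```python
from h import *
plan()
cv2.imwrite("pics/top5.png",snapshot("top"));cv2.imwrite("pics/scene5.png",snapshot("scene"))
a=cv2.imread("pics/top5.png")[130:232,210:360];b=cv2.imread("pics/scene5.png")[180:280,295:445]
f=lambda x:cv2.resize(x,None,fx=5,fy=5,interpolation=cv2.INTER_CUBIC)[:300] 
cv2.imwrite("pics/c5.png",np.vstack([cv2.resize(a[10:80],None,fx=5,fy=5,interpolation=cv2.INTER_CUBIC)[:350,:750],cv2.resize(b[:50],None,fx=5,fy=5,interpolation=cv2.INTER_CUBIC)]))
cv2.imwrite("pics/c5.png",cv2.resize(b,None,fx=5,fy=5,interpolation=cv2.INTER_CUBIC))
```

```text
t 12.1333 tcp [0.5316 0.1809 0.2154] stand [-0.1306  0.1623  0.2154] J [  8.2557  24.7701 -53.3055 116.6263  58.6512  50.5571 -10.8245] F [ 1.2392  0.5377 -0.3038] gap 0.5230021957832774 
turn [0.1062 0.0796 0.036 ]
```

View pics/c5.png

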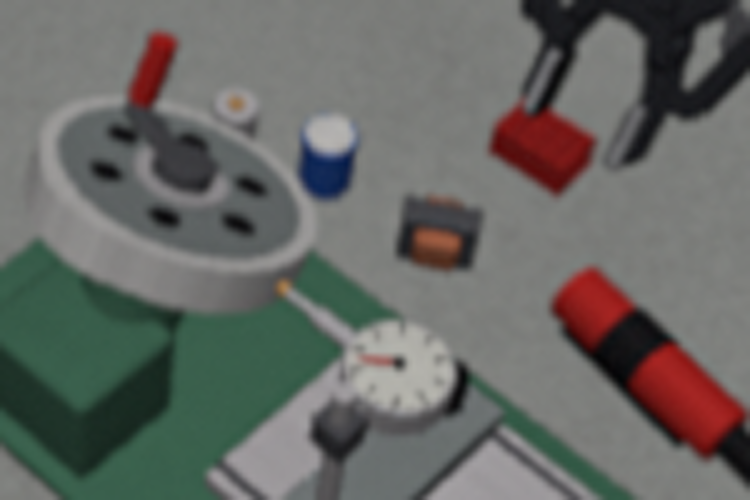

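```bash
cat >> h.py <<'E'
U=np.array([np.cos(a),0,np.sin(a)]);V=np.array([0,1.,0]);N=np.array([-np.sin(a),0,np.cos(a)]);PC=np.array([0,0,.135])
def hp(phi,ax=.05,r=.055): return PC+r*(np.cos(phi)*U+np.sin(phi)*V)+ax*N
def red(im):
    f=im.astype(np.float32); return f[...,2]-np.maximum(f[...,0],f[...,1])
def samp(im,uv): 
    uv=np.asarray(uv,np.float32); return cv2.remap(im,uv[:,:1],uv[:,1:],cv2.INTER_LINEAR)[:,0]
def needle(im=None,n="scene",dc=(0,.1625)):
    im=snapshot(n) if im is None else im; r=red(im); best=[]
    th=np.radians(np.arange(0,360,2)); rr=np.linspace(.006,.02,8)
    for t in th:
        P=[[dc[0]+q*np.cos(-t),dc[1]+q*np.sin(-t),.147] for q in rr]; best.append(samp(r,proj(n,stand(P))).mean())
    best=np.clip(np.array(best)-15,0,None); k=best.argmax(); w=np.roll(best,90-k)[75:106]; return np.degrees(th[k])+2*(w@np.arange(-15,16))/w.sum(),best.max()
def handle(im,n):
    r=red(im); sc=[]
    for d in range(-180,180,2):
        P=[hp(np.radians(d),x) for x in np.linspace(.03,.068,12)]; sc.append(samp(r,proj(n,stand(P))).mean())
    return np.arange(-180,180,2)[np.argsort(sc)[-5:]],max(sc)
E
python3 - <<'E'
from h import *
s5,t5=cv2.imread("pics/scene5.png"),cv2.imread("pics/top5.png")
print("dial px scene obs",400/5+295,363/5+180,"pred",proj("scene",stand([[0,.1625,.147]])))
for n,im in(("scene",s5),("top",t5)): print(n,needle(im,n),handle(im,n))
print("top pre",needle(cv2.imread("pics/top0.png"),"top",(0,.2775)),"scene pre",needle(cv2.imread("pics/scene0.png"),"scene",(0,.2775)))
print("handle px obs top/foot",163/5+295,40/5+180,143/5+295,103/5+180)
for d in(-136,-130,-124): print(d,proj("scene",stand([hp(np.radians(d),.07),hp(np.radians(d),.028)])))
E
```

```text
dial px scene obs 375.0 252.6 pred [[374.90417787 252.43399228]]
scene (np.float64(56.56654895901989), np.float32(26.068481)) (array([-102, -110, -108, -104, -106]), np.float32(100.30884))
top (np.float64(49.74430638422804), np.float32(7.2738037)) (array([-110, -118, -112, -116, -114]), np.float32(132.89062))
top pre (np.float64(10.937397634212921), np.float32(11.663818)) scene pre (np.float64(24.693844318485787), np.float32(23.123901))
handle px obs top/foot 327.6 188.0 323.6 200.6
-136 [[336.30269959 188.77129684]
 [331.38303524 201.22942405]]
-130 [[334.35238841 188.28664375]
 [329.46006087 200.76689376]]
-124 [[332.43131252 187.91147007]
 [327.56383096 200.4173403 ]]
```

Run:
```python
from h import *
f=np.radians(-109)
print(hp(f))
plan(*[stand([hp(f,x)])[0] for x in(.15,.095,.034)])
```

```text
[-0.03735949 -0.05200352  0.17274788]
t 12.2333 tcp [0.5319 0.1777 0.2111] stand [-0.1291  0.1593  0.2111] J [  8.2102  25.1521 -52.9321 116.7393  58.92    50.4923 -10.9988] F [-0.7252 -1.4247  0.3929] gap 0.5288715965260297 
turn [0.0454 0.0403 0.0169]
  to [ 0.5037 -0.0375  0.2634] shift [-0.0668 -0.2113 -0.0271]
  to [ 0.5255 -0.0457  0.2135] shift [-0.0666 -0.2115  0.0279]
  to [ 0.5496 -0.0548  0.1582] shift [-0.0664 -0.2117  0.0889]
```

Emit:
servo_tool([
  [[0,0,0],[-0.005,-0.02,-0.02],0.05],
  [[0,0,0],[-0.015,-0.05,-0.04],0.05],
  [[0,0,0],[-0.03,-0.085,-0.04],0.05],
  [[0,0,0],[-0.045,-0.12,-0.04],0.05],
  [[0,0,0],[-0.055,-0.155,-0.04],0.05],
  [[0,0,0],[-0.066,-0.19,-0.035],0.05],
  [[0,0,0],[-0.066,-0.212,-0.03],0.05],
  [[0,0,0],[-0.066,-0.212,-0.01],0.05],
  [[0,0,0],[-0.066,-0.212,0.005],0.05],
  [[0,0,0],[-0.066,-0.212,0.005],0.05],
  [[0,0,0],[-0.066,-0.212,0.005],0.05],
])

```text
t: 13.15
tcp_pos: [0.5145, -0.0423, 0.2311]
tool_rot: [179.8, 24.8, 159.5]
force: [0.6, 0.6, 0.1]
finger_gap: 0.586
finger_force: 0.0
```

Run:
```python
from h import *
f=np.radians(-109)
plan(*[stand([hp(f,x)])[0] for x in(.095,.034)])
im=snapshot("scene")[150:260,270:420]; cv2.imwrite("pics/s6.png",cv2.resize(im,None,fx=5,fy=5,interpolation=cv2.INTER_CUBIC))
```

```text
t 13.15 tcp [ 0.5145 -0.0423  0.2311] stand [-0.0679 -0.0527  0.2311] J [ 41.351   13.3021 -53.6941 125.2523  45.7182  32.545   23.7041] F [0.5709 0.5661 0.0576] gap 0.5862347155147786 
turn [ 0.0456 -0.0364  0.0214]
  to [ 0.5255 -0.0457  0.2135] shift [-0.0031  0.0006  0.0207]
  to [ 0.5496 -0.0548  0.1582] shift [-0.0033  0.0003  0.0817]
```

View pics/s6.png

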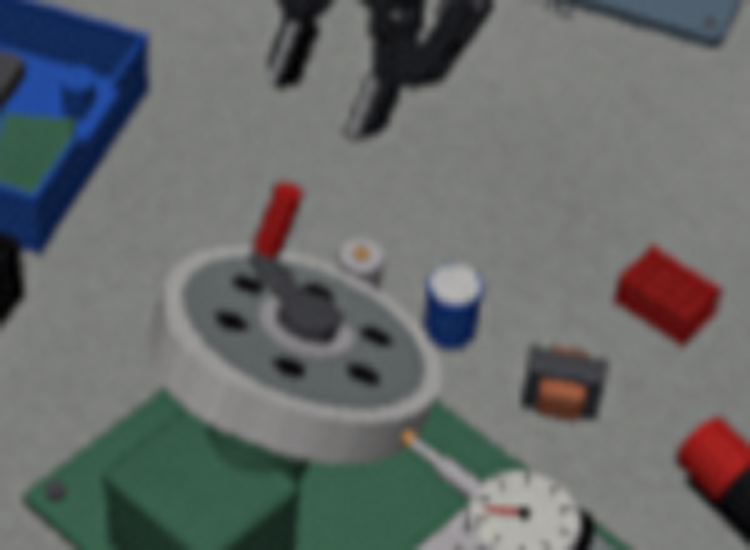

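Emit:
servo_tool([
  [[0,0,0],[-0.003,0,0.02],0.05],
  [[0,0,0],[-0.003,0,0.04],0.05],
  [[0,0,0],[-0.003,0,0.06],0.05],
  [[0,0,0],[-0.003,0,0.075],0.05],
  [[0,0,0],[-0.003,0,0.081],0.05],
  [[0,0,0],[-0.003,0,0.081],0.05],
  [[0,0,0],[-0.003,0,0.081],0.005],
  [[0,0,0],[-0.003,0,0.081],0.005],
  [[0,0,0],[-0.003,0,0.081],0.005],
  [[0,0,0],[-0.003,0,0.081],0.005],
  [[0,0,0],[-0.003,0,0.081],0.005],
  [[0,0,0],[-0.003,0,0.081],0.005],
], newtons=30)

```text
t: 14.2
tcp_pos: [0.5507, -0.0547, 0.1616]
tool_rot: [179.8, 25.1, 159.5]
force: [-3.6, 0.2, 7.7]
finger_gap: 0.199
finger_force: 29.9
```

```bash
cat >> h.py <<'E'
def pol(r=.055):
    p,R,s=now(); q=inv(p)-PC; x,y=q@U,q@V
    ph=np.arctan2(y,x); print("t %.2f"%s["t"],"phi %.1f r %.4f ax %.4f"%(np.degrees(ph),np.hypot(x,y),q@N),"F",s["force"].round(1),"gap %.3f"%s["finger_gap"],"J",s["joints"].round(0))
    return x,y,ph
def steps(degs):
    x,y,ph=pol()
    for d in degs: print(d, (-(.055*np.cos(ph+np.radians(d))-x)).round(4),(.055*np.sin(ph+np.radians(d))-y).round(4))
E
python3 - <<'E'
from h import *
steps(range(-5,-61,-5)); steps(range(5,61,5)); print(needle())
E
```

```text
t 14.20 phi -106.9 r 0.0538 ax 0.0366 F [-3.6  0.2  7.7] gap 0.199 J [ 32.  24. -43. 125.  66.  30.   7.]
-5 0.0049 0.0005
-10 0.0092 0.0024
-15 0.0134 0.0048
-20 0.0174 0.0075
-25 0.0211 0.0106
-30 0.0245 0.0139
-35 0.0276 0.0176
-40 0.0304 0.0215
-45 0.0329 0.0256
-50 0.035 0.0299
-55 0.0366 0.0344
-60 0.0379 0.039
t 14.20 phi -106.9 r 0.0538 ax 0.0366 F [-3.6  0.2  7.7] gap 0.199 J [ 32.  24. -43. 125.  66.  30.   7.]
5 -0.0043 -0.0023
10 -0.009 -0.0031
15 -0.0138 -0.0035
20 -0.0186 -0.0034
25 -0.0234 -0.0029
30 -0.0281 -0.0021
35 -0.0327 -0.0008
40 -0.0372 0.0009
45 -0.0416 0.003
50 -0.0457 0.0054
55 -0.0496 0.0082
60 -0.0532 0.0114
(np.float64(56.55298584623322), np.float32(25.872314))
```

Emit:
servo_tool([
  [[0,0,0],[-0.0045,-0.001,0],0.005],
  [[0,0,0],[-0.009,-0.002,0],0.005],
  [[0,0,0],[-0.014,-0.003,0],0.005],
  [[0,0,0],[-0.0186,-0.003,0],0.005],
  [[0,0,0],[-0.0186,-0.003,0],0.005],
])

```text
t: 14.67
tcp_pos: [0.5656, -0.0636, 0.1696]
tool_rot: [179.8, 25.1, 159.5]
force: [-5.8, 0.3, 7.9]
finger_gap: 0.202
finger_force: 29.9
```

```bash
python3 -c "
from h import *
pol(); print(needle())"
```

```text
t 14.67 phi -86.6 r 0.0547 ax 0.0366 F [-5.8  0.3  7.9] gap 0.202 J [ 33.  24. -44. 122.  63.  31.  11.]
(np.float64(56.57822292081124), np.float32(26.222412))
```

Emit:
servo_tool([
  [[0,0,0],[-0.0048,0.0005,0],0.005],
  [[0,0,0],[-0.0095,0.0013,0],0.005],
  [[0,0,0],[-0.014,0.0026,0],0.005],
  [[0,0,0],[-0.0186,0.0043,0],0.005],
  [[0,0,0],[-0.0186,0.0043,0],0.005],
])

```text
t: 15.13
tcp_pos: [0.5831, -0.0662, 0.1777]
tool_rot: [179.9, 25.2, 159.4]
force: [-2.8, -1.7, 7.7]
finger_gap: 0.203
finger_force: 29.8
```

```bash
python3 -c "
from h import *
steps(range(5,61,5)); print(needle())"
```

```text
t 15.13 phi -66.3 r 0.0555 ax 0.0367 F [-2.8 -1.7  7.7] gap 0.203 J [ 34.  25. -45. 120.  61.  32.  14.]
5 -0.0041 0.0026
10 -0.0082 0.0051
15 -0.0121 0.0079
20 -0.0157 0.0111
25 -0.019 0.0146
30 -0.022 0.0183
35 -0.0247 0.0223
40 -0.027 0.0265
45 -0.0289 0.0309
50 -0.0304 0.0354
55 -0.0316 0.0401
60 -0.0323 0.0448
(np.float64(56.66884269083138), np.float32(25.356323))
```

Emit:
servo_tool([
  [[0,0,0],[-0.0041,0.0026,0],0.005],
  [[0,0,0],[-0.0082,0.0051,0],0.005],
  [[0,0,0],[-0.0121,0.0079,0],0.005],
  [[0,0,0],[-0.0157,0.0111,0],0.005],
  [[0,0,0],[-0.0157,0.0111,0],0.005],
])

```text
t: 15.6
tcp_pos: [0.6009, -0.0617, 0.1849]
tool_rot: [179.9, 25.2, 159.4]
force: [-0.6, -5.2, 7.4]
finger_gap: 0.2
finger_force: 29.6
```

```bash
python3 -c "
from h import *
pol(); print(needle())"
```

```text
t 15.60 phi -46.0 r 0.0562 ax 0.0368 F [-0.6 -5.2  7.4] gap 0.200 J [ 33.  26. -45. 117.  60.  34.  15.]
(np.float64(56.644684347875376), np.float32(25.10144))
```

Emit:
servo_tool([
  [[0,0,0],[-0.0033,0.0035,0],0.005],
  [[0,0,0],[-0.0063,0.0072,0],0.005],
  [[0,0,0],[-0.0089,0.0112,0],0.005],
  [[0,0,0],[-0.0112,0.0155,0],0.005],
  [[0,0,0],[-0.0112,0.0155,0],0.005],
])

```text
t: 16.07
tcp_pos: [0.6165, -0.0509, 0.1901]
tool_rot: [179.9, 25.3, 159.4]
force: [3.4, -4.9, 5.4]
finger_gap: 0.199
finger_force: 29.4
```

```bash
python3 -c "
from h import *
pol(); print(needle())"
```

```text
t 16.07 phi -25.9 r 0.0567 ax 0.0370 F [ 3.4 -4.9  5.4] gap 0.199 J [ 31.  27. -45. 115.  59.  36.  16.]
(np.float64(125.77632551089582), np.float32(34.322266))
```

Emit:
servo_tool([
  [[0,0,0],[-0.0019,0.0044,0],0.005],
  [[0,0,0],[-0.0034,0.009,0],0.005],
  [[0,0,0],[-0.0046,0.0136,0],0.005],
  [[0,0,0],[-0.0053,0.0184,0],0.005],
  [[0,0,0],[-0.0053,0.0184,0],0.005],
])

```text
t: 16.53
tcp_pos: [0.6281, -0.0346, 0.1926]
tool_rot: [179.8, 25.4, 159.4]
force: [7.1, -4.8, 2.0]
finger_gap: 0.203
finger_force: 29.4
```

```bash
python3 -c "
from h import *
steps(range(5,181,5)); print(needle())"
```

```text
t 16.53 phi -5.4 r 0.0570 ax 0.0371 F [ 7.1 -4.8  2. ] gap 0.203 J [ 29.  28. -46. 113.  59.  37.  15.]
5 0.0018 0.005
10 0.0019 0.0098
15 0.0025 0.0145
20 0.0035 0.0192
25 0.0049 0.0238
30 0.0068 0.0283
35 0.0089 0.0325
40 0.0115 0.0366
45 0.0144 0.0404
50 0.0176 0.044
55 0.0211 0.0473
60 0.0249 0.0502
65 0.0289 0.0528
70 0.0332 0.0551
75 0.0376 0.0569
80 0.0421 0.0584
85 0.0468 0.0595
90 0.0516 0.0601
95 0.0564 0.0604
100 0.0612 0.0602
105 0.0659 0.0596
110 0.0706 0.0586
115 0.0752 0.0572
120 0.0796 0.0554
125 0.0839 0.0532
130 0.088 0.0507
135 0.0918 0.0478
140 0.0954 0.0446
145 0.0986 0.041
150 0.1016 0.0373
155 0.1042 0.0332
160 0.1064 0.029
165 0.1083 0.0246
170 0.1098 0.02
175 0.1109 0.0153
180 0.1115 0.0106
(np.float64(143.26749667042722), np.float32(35.19104))
```

```bash
python3 -c "
import numpy as np
for s in range(-6,340,30):
    print(s,[(round(-.055*(np.cos(np.radians(s+d))-np.cos(np.radians(s))),4),round(.055*(np.sin(np.radians(s+d))-np.sin(np.radians(s))),4)) for d in (6,12,18,24,30)])"
```

```text
-6 [(np.float64(-0.0003), np.float64(0.0057)), (np.float64(-0.0), np.float64(0.0115)), (np.float64(0.0009), np.float64(0.0172)), (np.float64(0.0024), np.float64(0.0227)), (np.float64(0.0045), np.float64(0.0281))]
24 [(np.float64(0.0026), np.float64(0.0051)), (np.float64(0.0057), np.float64(0.01)), (np.float64(0.0094), np.float64(0.0144)), (np.float64(0.0134), np.float64(0.0185)), (np.float64(0.0179), np.float64(0.0221))]
54 [(np.float64(0.0048), np.float64(0.0031)), (np.float64(0.01), np.float64(0.0057)), (np.float64(0.0153), np.float64(0.0078)), (np.float64(0.0209), np.float64(0.0093)), (np.float64(0.0266), np.float64(0.0102))]
84 [(np.float64(0.0057), np.float64(0.0003)), (np.float64(0.0115), np.float64(0.0)), (np.float64(0.0172), np.float64(-0.0009)), (np.float64(0.0227), np.float64(-0.0024)), (np.float64(0.0281), np.float64(-0.0045))]
114 [(np.float64(0.0051), np.float64(-0.0026)), (np.float64(0.01), np.float64(-0.0057)), (np.float64(0.0144), np.float64(-0.0094)), (np.float64(0.0185), np.float64(-0.0134)), (np.float64(0.0221), np.float64(-0.0179))]
144 [(np.float64(0.0031), np.fl
[... 807 characters left out ...]
), (np.float64(-0.0266), np.float64(-0.0102))]
264 [(np.float64(-0.0057), np.float64(-0.0003)), (np.float64(-0.0115), np.float64(0.0)), (np.float64(-0.0172), np.float64(0.0009)), (np.float64(-0.0227), np.float64(0.0024)), (np.float64(-0.0281), np.float64(0.0045))]
294 [(np.float64(-0.0051), np.float64(0.0026)), (np.float64(-0.01), np.float64(0.0057)), (np.float64(-0.0144), np.float64(0.0094)), (np.float64(-0.0185), np.float64(0.0134)), (np.float64(-0.0221), np.float64(0.0179))]
324 [(np.float64(-0.0031), np.float64(0.0048)), (np.float64(-0.0057), np.float64(0.01)), (np.float64(-0.0078), np.float64(0.0153)), (np.float64(-0.0093), np.float64(0.0209)), (np.float64(-0.0102), np.float64(0.0266))]
```

Emit:
servo_tool([
  [[0,0,0],[0,0.0057,0],0.005],
  [[0,0,0],[0,0.0115,0],0.005],
  [[0,0,0],[0.001,0.0172,0],0.005],
  [[0,0,0],[0.0024,0.0227,0],0.005],
  [[0,0,0],[0.0045,0.028,0],0.005],
  [[0,0,0],[0.0045,0.028,0],0.005],
])

```text
t: 17.08
tcp_pos: [0.6341, -0.0049, 0.1905]
tool_rot: [179.6, 25.3, 159.5]
force: [8.3, -0.2, -1.6]
finger_gap: 0.2
finger_force: 29.6
```

```bash
python3 -c "
from h import *
pol(); print(needle())"
```

```text
t 17.08 phi 25.5 r 0.0570 ax 0.0372 F [ 8.3 -0.2 -1.6] gap 0.200 J [ 26.  29. -45. 112.  60.  39.  11.]
(np.float64(56.60107583832772), np.float32(26.356567))
```

Emit:
servo_tool([
  [[0,0,0],[0.0026,0.0051,0],0.005],
  [[0,0,0],[0.0057,0.01,0],0.005],
  [[0,0,0],[0.0094,0.0144,0],0.005],
  [[0,0,0],[0.0134,0.0185,0],0.005],
  [[0,0,0],[0.018,0.022,0],0.005],
  [[0,0,0],[0.018,0.022,0],0.005],
])

```text
t: 17.63
tcp_pos: [0.625, 0.0225, 0.1819]
tool_rot: [179.6, 25.2, 159.5]
force: [5.0, 1.9, -2.4]
finger_gap: 0.202
finger_force: 29.7
```

```bash
python3 -c "
from h import *
pol(); print(needle())"
```

```text
t 17.63 phi 56.3 r 0.0564 ax 0.0371 F [ 5.   1.9 -2.4] gap 0.202 J [ 22.  29. -45. 113.  62.  40.   7.]
(np.float64(56.57590199429525), np.float32(26.26001))
```

Emit:
servo_tool([
  [[0,0,0],[0.0048,0.003,0],0.005],
  [[0,0,0],[0.01,0.0057,0],0.005],
  [[0,0,0],[0.0153,0.0078,0],0.005],
  [[0,0,0],[0.021,0.0093,0],0.005],
  [[0,0,0],[0.0266,0.0102,0],0.005],
  [[0,0,0],[0.0266,0.0102,0],0.005],
])

```text
t: 18.18
tcp_pos: [0.6037, 0.0397, 0.1693]
tool_rot: [179.8, 25.0, 159.6]
force: [-1.6, 1.1, 3.7]
finger_gap: 0.203
finger_force: 30.5
```

```bash
python3 -c "
from h import *
pol(); print(needle())"
```

```text
t 18.18 phi 87.5 r 0.0555 ax 0.0367 F [-1.6  1.1  3.7] gap 0.203 J [ 20.  29. -44. 116.  64.  39.   1.]
(np.float64(56.59952728088719), np.float32(25.704712))
```

Emit:
servo_tool([
  [[0,0,0],[0.0057,0,0],0.005],
  [[0,0,0],[0.0115,0,0],0.005],
  [[0,0,0],[0.0172,-0.001,0],0.005],
  [[0,0,0],[0.0172,-0.001,0],0.005],
])

```text
t: 18.57
tcp_pos: [0.589, 0.0427, 0.1622]
tool_rot: [179.9, 25.0, 159.5]
force: [-3.3, -0.2, 7.2]
finger_gap: 0.199
finger_force: 31.0
```

```bash
python3 -c "
from h import *
pol(); print(needle())"
```

```text
t 18.57 phi 104.8 r 0.0549 ax 0.0365 F [-3.3 -0.2  7.2] gap 0.199 J [ 19.  28. -44. 118.  66.  38.  -2.]
(np.float64(90.89016957510955), np.float32(28.522095))
```

Emit:
servo_tool([
  [[0,0,0],[0.0055,-0.0015,0],0.005],
  [[0,0,0],[0.0109,-0.0035,0],0.005],
  [[0,0,0],[0.016,-0.006,0],0.005],
  [[0,0,0],[0.016,-0.006,0],0.005],
])

```text
t: 18.95
tcp_pos: [0.5737, 0.0407, 0.1557]
tool_rot: [-180.0, 25.1, 159.4]
force: [-3.6, -2.6, 9.1]
finger_gap: 0.197
finger_force: 31.2
```

```bash
python3 -c "
from h import *
pol(); print(needle())"
```

```text
t 18.95 phi 122.4 r 0.0544 ax 0.0365 F [-3.6 -2.6  9.1] gap 0.197 J [ 19.  28. -44. 120.  67.  37.  -4.]
(np.float64(99.30641990479408), np.float32(33.01001))
```

Emit:
servo_tool([
  [[0,0,0],[0.0047,-0.003,0],0.005],
  [[0,0,0],[0.009,-0.0067,0],0.005],
  [[0,0,0],[0.013,-0.011,0],0.005],
  [[0,0,0],[0.013,-0.011,0],0.005],
])

```text
t: 19.33
tcp_pos: [0.5595, 0.0341, 0.1507]
tool_rot: [180.0, 25.2, 159.4]
force: [-3.2, -4.0, 10.0]
finger_gap: 0.202
finger_force: 31.1
```

```bash
python3 -c "
from h import *
steps(range(6,200,6)); print(needle())"
```

```text
t 19.33 phi 139.9 r 0.0538 ax 0.0364 F [-3.2 -4.  10. ] gap 0.202 J [ 19.  27. -43. 123.  69.  36.  -6.]
6 0.0044 -0.0038
12 0.0074 -0.0087
18 0.0098 -0.014
24 0.0117 -0.0194
30 0.013 -0.025
36 0.0137 -0.0307
42 0.0138 -0.0365
48 0.0134 -0.0422
54 0.0123 -0.0479
60 0.0106 -0.0534
66 0.0084 -0.0587
72 0.0056 -0.0637
78 0.0023 -0.0684
84 -0.0015 -0.0728
90 -0.0057 -0.0767
96 -0.0103 -0.0802
102 -0.0152 -0.0832
108 -0.0204 -0.0856
114 -0.0258 -0.0875
120 -0.0314 -0.0888
126 -0.0372 -0.0895
132 -0.0429 -0.0896
138 -0.0486 -0.0892
144 -0.0543 -0.0881
150 -0.0598 -0.0864
156 -0.0651 -0.0842
162 -0.0702 -0.0814
168 -0.0749 -0.0781
174 -0.0792 -0.0743
180 -0.0832 -0.0701
186 -0.0866 -0.0655
192 -0.0896 -0.0606
198 -0.0921 -0.0554
(np.float64(57.367831076627944), np.float32(25.081299))
```

```bash
python3 -c "
import numpy as np
def row(s,ds): print(s,[tuple(float(round(v,4)) for v in (-.055*(np.cos(np.radians(s+d))-np.cos(np.radians(s))),.055*(np.sin(np.radians(s+d))-np.sin(np.radians(s))))) for d in ds])
row(138,range(6,67,6));row(204,range(6,67,6));row(270,range(6,62,6))"
```

```text
138 [(0.0036, -0.0045), (0.0068, -0.0093), (0.0094, -0.0144), (0.0114, -0.0198), (0.0129, -0.0254), (0.0138, -0.0311), (0.0141, -0.0368), (0.0138, -0.0426), (0.0129, -0.0482), (0.0114, -0.0538), (0.0094, -0.0592)]
204 [(-0.0026, -0.0051), (-0.0057, -0.01), (-0.0094, -0.0144), (-0.0134, -0.0185), (-0.0179, -0.0221), (-0.0227, -0.0253), (-0.0279, -0.0279), (-0.0332, -0.0299), (-0.0388, -0.0314), (-0.0445, -0.0323), (-0.0502, -0.0326)]
270 [(-0.0057, 0.0003), (-0.0114, 0.0012), (-0.017, 0.0027), (-0.0224, 0.0048), (-0.0275, 0.0074), (-0.0323, 0.0105), (-0.0368, 0.0141), (-0.0409, 0.0182), (-0.0445, 0.0227), (-0.0476, 0.0275)]
```

Emit:
servo_tool([
  [[0,0,0],[0.0036,-0.0045,0],0.005],
  [[0,0,0],[0.0068,-0.0093,0],0.005],
  [[0,0,0],[0.0094,-0.0144,0],0.005],
  [[0,0,0],[0.0114,-0.0198,0],0.005],
  [[0,0,0],[0.013,-0.0254,0],0.005],
  [[0,0,0],[0.0138,-0.031,0],0.005],
  [[0,0,0],[0.014,-0.0368,0],0.005],
  [[0,0,0],[0.0138,-0.0426,0],0.005],
  [[0,0,0],[0.013,-0.0482,0],0.005],
  [[0,0,0],[0.0114,-0.0538,0],0.005],
  [[0,0,0],[0.0094,-0.0592,0],0.005],
  [[0,0,0],[0.0094,-0.0592,0],0.005],
])

```text
t: 20.38
tcp_pos: [0.5334, -0.0159, 0.1477]
tool_rot: [179.6, 25.3, 159.4]
force: [5.0, 0.9, 6.0]
finger_gap: 0.199
finger_force: 30.5
```

```bash
python3 -c "
from h import *
pol(); print(needle())"
```

```text
t 20.38 phi -156.3 r 0.0530 ax 0.0366 F [5.  0.9 6. ] gap 0.199 J [ 25.  24. -42. 127.  71.  30.  -4.]
(np.float64(56.726938304062735), np.float32(26.150757))
```

Emit:
servo_tool([
  [[0,0,0],[-0.0026,-0.005,0],0.005],
  [[0,0,0],[-0.0057,-0.01,0],0.005],
  [[0,0,0],[-0.0094,-0.0144,0],0.005],
  [[0,0,0],[-0.0134,-0.0185,0],0.005],
  [[0,0,0],[-0.018,-0.022,0],0.005],
  [[0,0,0],[-0.0227,-0.0253,0],0.005],
  [[0,0,0],[-0.028,-0.028,0],0.005],
  [[0,0,0],[-0.0332,-0.03,0],0.005],
  [[0,0,0],[-0.0388,-0.0314,0],0.005],
  [[0,0,0],[-0.0445,-0.0323,0],0.005],
  [[0,0,0],[-0.05,-0.0326,0],0.005],
  [[0,0,0],[-0.05,-0.0326,0],0.005],
])

```text
t: 21.43
tcp_pos: [0.562, -0.0622, 0.1676]
tool_rot: [179.8, 25.1, 159.5]
force: [-5.2, 1.2, 12.6]
finger_gap: 0.199
finger_force: 31.5
```

```bash
python3 -c "
from h import *
pol(); print(needle())"
```

```text
t 21.43 phi -91.1 r 0.0546 ax 0.0365 F [-5.2  1.2 12.6] gap 0.199 J [ 32.  24. -43. 123.  63.  30.  10.]
(np.float64(56.62640816046892), np.float32(26.197144))
```

Emit:
servo_tool([
  [[0,0,0],[-0.0057,0.0003,0],0.005],
  [[0,0,0],[-0.0114,0.0012,0],0.005],
  [[0,0,0],[-0.017,0.0027,0],0.005],
  [[0,0,0],[-0.0224,0.0048,0],0.005],
  [[0,0,0],[-0.0275,0.0074,0],0.005],
  [[0,0,0],[-0.0323,0.0105,0],0.005],
  [[0,0,0],[-0.0368,0.014,0],0.005],
  [[0,0,0],[-0.041,0.0182,0],0.005],
  [[0,0,0],[-0.0445,0.0227,0],0.005],
  [[0,0,0],[-0.0476,0.0275,0],0.005],
  [[0,0,0],[-0.0476,0.0275,0],0.005],
])

```text
t: 22.4
tcp_pos: [0.6135, -0.0538, 0.189]
tool_rot: [179.9, 25.3, 159.4]
force: [0.8, -4.9, 10.2]
finger_gap: 0.205
finger_force: 30.8
```

```bash
python3 -c "
from h import *
steps(range(-6,31,3)); print(needle())"
```

```text
t 22.40 phi -30.2 r 0.0567 ax 0.0368 F [ 0.8 -4.9 10.2] gap 0.205 J [ 31.  27. -45. 115.  59.  35.  16.]
-6 0.0046 -0.004
-3 0.0029 -0.0016
0 0.0014 0.0008
3 0.0 0.0034
6 -0.0012 0.006
9 -0.0023 0.0086
12 -0.0033 0.0113
15 -0.0041 0.0141
18 -0.0048 0.0169
21 -0.0053 0.0197
24 -0.0057 0.0226
27 -0.006 0.0254
30 -0.006 0.0283
(np.float64(110.16281844755859), np.float32(29.06372))
```

Emit:
servo_tool([
  [[0,0,0],[-0.0025,0.005,0],0.005],
  [[0,0,0],[-0.0045,0.0105,0],0.005],
  [[0,0,0],[-0.006,0.0152,0],0.005],
  [[0,0,0],[-0.006,0.0152,0],0.005],
  [[0,0,0],[-0.006,0.0152,0],0.005],
  [[0,0,0],[-0.006,0.0152,0],0.005],
])

```text
t: 22.95
tcp_pos: [0.6246, -0.0412, 0.1919]
tool_rot: [179.8, 25.3, 159.4]
force: [4.7, -4.0, 8.7]
finger_gap: 0.201
finger_force: 30.6
```

```bash
python3 -c "
from h import *
pol(); im=snapshot('scene'); print(needle(im)); cv2.imwrite('pics/d7.png',cv2.resize(im[225:275,345:405],None,fx=10,fy=10,interpolation=cv2.INTER_CUBIC))"
```

```text
t 22.95 phi -13.0 r 0.0570 ax 0.0369 F [ 4.7 -4.   8.7] gap 0.201 J [ 30.  28. -45. 114.  59.  36.  15.]
(np.float64(148.32336402587038), np.float32(32.501343))
```

View pics/d7.png

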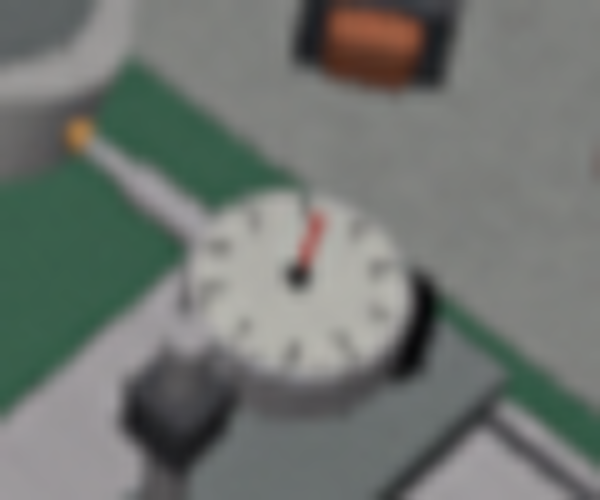

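Emit:
servo_tool([
  [[0,0,0],[-0.0003,0.002,0],0.005],
  [[0,0,0],[-0.0003,0.002,0],0.005],
  [[0,0,0],[-0.0003,0.002,0],0.005],
])

```text
t: 23.25
tcp_pos: [0.6253, -0.0401, 0.192]
tool_rot: [179.9, 25.3, 159.4]
force: [3.6, -4.7, 9.3]
finger_gap: 0.2
finger_force: 30.8
```

```bash
python3 -c "
from h import *
pol(); print(needle())"
```

```text
t 23.25 phi -11.7 r 0.0570 ax 0.0368 F [ 3.6 -4.7  9.3] gap 0.200 J [ 29.  28. -45. 113.  59.  37.  15.]
(np.float64(148.38288905707972), np.float32(32.28833))
```

Emit:
servo_tool([
  [[0,0,0],[0,0,0],0.025],
  [[0,0,0],[0,0,0],0.04],
  [[0,0,0],[0,0,0],0.045],
  [[0,0,0],[0,0,0],0.045],
  [[0,0,0],[0,0,0],0.045],
  [[0,0,0],[0,0,-0.02],0.045],
  [[0,0,0],[0,0,-0.045],0.045],
  [[0,0,0],[0,0,-0.075],0.045],
  [[0,0,0],[0,0,-0.11],0.045],
  [[0,0,0],[0,0,-0.14],0.045],
  [[0,0,0],[0,0,-0.14],0.045],
  [[0,0,0],[0,0,-0.14],0.045],
])

```text
t: 24.3
tcp_pos: [0.5677, -0.0171, 0.3181]
tool_rot: [179.8, 25.2, 159.5]
force: [0.4, 0.1, 0.0]
finger_gap: 0.529
finger_force: 0.0
```

```bash
python3 -c "
from h import *
pol(); im=snapshot('scene');print(needle(im),handle(im,'scene')); t=snapshot('top'); cv2.imwrite('pics/t8.png',t)
f=im[180:280,205:405]; cv2.imwrite('pics/f8.png',cv2.resize(f,None,fx=4,fy=4,interpolation=cv2.INTER_CUBIC))"
```

```text
t 24.30 phi -11.1 r 0.0540 ax 0.1773 F [0.4 0.1 0. ] gap 0.529 J [ 42.  12. -58. 113.  36.  44.  33.]
(np.float64(148.3989850650855), np.float32(32.08203)) (array([-12, -14, -20, -16, -18]), np.float32(100.670494))
```

View pics/f8.png

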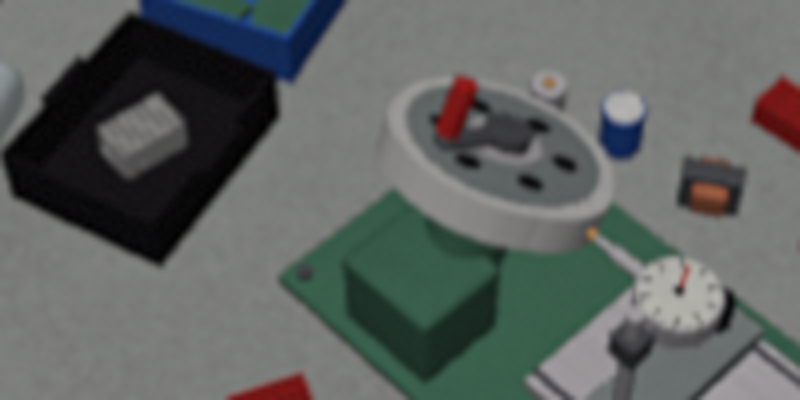

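The heat sink lies in the black tray at crop pixel (143,135). The gripper is clear, and the needle holds at about 148° (2.59 rad) with the slide home.

```bash
python3 -c "
from bench import *
print(job_done())"
```

```text
the job is handed in; nothing more can be done
None
```

The job is handed in at about 24 s: the heat sink is in the black tray and the gauge is fully home. After a full turn of the pulley, its highest spot stands still at the tip, hands off, reading about 2.59 rad by camera (the smaller hump read at most about 1.7 rad in coarse samples).

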